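Pump a ratchet bench cramp until it grips a beech block

ROBOT

A 7-joint arm with a two-finger parallel gripper is mounted at the origin on a cart in front of the work surface, level with it; the furniture and walls round the work are solid. World frame = base frame: x ahead of the robot, y to its left, z up, the work surface at z = 0. Lengths are in mm, angles in rad, forces in N, time in s.
With the tool pointing down it reaches from about 400 to 925 mm from the base axis. Payload 5.6 kg.
Tool frame: the origin (TCP) lies at the very end of the fingers, on their centre line; the grasp point (between the pads) lies 19 mm behind it; z points along the fingers, y is the line along which they close (so a half turn about z gives the same grasp; the last joint's range is limited). The gripper opens to 85 mm and grips with 20 to 120 N. Pads are 22 mm wide; open, the fingers measure 114 mm over their backs; the gripper's body (76 mm by 85 mm) begins 54 mm behind the grasp point. The pads swing forward as they close: fully open they stand 13 mm farther back than shut.
Start: joints at [-1.322, 0.468, -0.012, 1.603, 0.006, 1.071, -0.056], TCP at [187.03, 622.517, 231.29] pointing down, gripper open.
Joint ranges: [-2.53, 2.53], [-0.31, 2.02], [-1.57, 1.55], [0.28, 2.44], [-1.29, 4.43], [0.15, 1.84], [-2.92, 2.92]. Speed limits (rad/s): [2.57, 2.57, 3.14, 3.14, 3.14, 3.14, 3.14].

INTERFACE

Orientations are given as [roll, pitch, yaw] about the fixed x, y, z axes, in that order (R = Rz(yaw) Ry(pitch) Rx(roll)).
In Python, from bench import monitor, eyes, r, find_in, mark_of gives the robot as it stands.
- The arm moves only by the tool apply_moves, never from a script. Its argument "rows" is a list of rows, each a list of 6 numbers: the shift along the tool's x, y, z in mm, then the turn, a rotation vector about the tool's x, y, z in rad. In form: [[x, y, z, wx, wy, wz], ...]. A call has exactly 5 rows; each row is the pose to reach, as a shift and turn from the pose commanded when the call began, along the tool's axes at that moment; what a row does not reach only later rows make up. A row lasts 1/8 s, in which the tool goes at most 62.5 mm and 10.7 degrees, less where a joint would pass 70% of its speed; a pose out of reach is approached as far as the arm can. A call with a gripper value outside its range is refused whole. "grip" is the opening, from -1 (shut) to 1 (fully open), set as the call begins (left out, the last holds). The fingers move at their own pace and stop on an object; the grip force is fixed at half the most. Time passes only in rows, so rows that repeat a pose let the fingers close, or fill a call up. It gives the time, the measured TCP pose, the force, the opening and the grip force at its end, in the units of the state.
- monitor.sense(): the state, without advancing time (a new reading comes with each control period).
- eyes.read_camera(name): name is "scene" or "top" or "wrist"; returns a dict with "color" (420x560x3 uint8, red, green, blue), "depth" (420x560 float32, mm along the optical axis (not along the pixel's ray), 0 where there is no reading), "intrinsics" (3x3 intrinsics, pixels), "cam_to_world" (4x4, takes a point from camera to world coordinates). Camera axes: x right, y up, looking along -z (the intrinsics and any distortion apply to the point x, -y, -z); pixel columns grow to the right and rows downward; lengths in mm; the calibration is good to about 2 mm. A picture is of the moment at which its call begins.
- r.finish_job(): hands the job in; it is judged then, once.
Trained networks look in the newest picture that a camera, given by its name, has taken for a name from the list of things; names that differ only in an ending like _2 or _b are one class to them, and where a whole thing is asked for, a point or a joint stands for the part that bears it (a point fixed in the world has none). Each returns a list of dicts, best first, with "confidence" (0 to 1); they miss things now and then, are a little off and sometimes report something else, mostly with a low value. They report only what shows in the picture. A call takes as long as a camera call.
- find_in(camera, target): "location" ([column, row] in pixels, amid what is visible of it).
- mark_of(camera, target): "location" ([column, row] in pixels: a listed point, or the origin of a listed thing).
The state is a dict: "time_s": time; "joints": joint angles; "qd": joint speeds; "tau": joint torques, N m; "tcp_pos": TCP position; "tcp_rot": TCP orientation; "contact_force": force on the tool from outside, world axes, zero at the start; "wrist_torque": the same for the moment, N m; "opening": finger opening in mm; "gripper_force": force on a finger pad.
Only numpy, scipy, OpenCV 4.12 (cv2) and the standard library are available. Lean on these libraries where they do the work, as an engineer would, in place of code of your own. Each camera call takes 0.05 s, during which the arm holds its last target. There are 200 camera calls.

TASK

The beech fence block is to be planed next. Lay it flat on the bench between the cork-faced jaw of the ratchet cramp and the iron bench dog, in line with the cramp, and let go of it; then take the cramp's lever by its upright wooden grip and pump it in full strokes, letting it come right back each time, until the block is gripped so firmly that the lever goes hard and will not reach another click. Feel for that and never force the hard lever, for that crushes the ends of the block; leave the lever back at rest and the other tools undisturbed.

Things in the scene. Friction and masses are not known exactly. Their poses are not given: they have to be found in the camera images.
- cramp: Ratchet cramp fixed to the bench: grey iron frame 122 x 172 mm, 42 mm high. Origin on the bench top under the lever's pivot bolt; x points away from the robot across the bench, y left along the rack towards jaw and bench dog, z up. The rack's centre line, also the line for the block, is x = 55 mm. Each full stroke of the lever moves rack and jaw 8 mm in +y, where a pawl holds them (48 mm in all).
- lever (a joint): The cramp's hand lever, rad: 0 at rest, growing as the grip is pulled right (cramp -y) about the vertical axis through the cramp's origin; stop at 0.58. From below 0.04 to beyond 0.53 it moves the jaw one tooth. A spring returns it (1 N at the grip at rest, 3 N at the stop). Pull at the grip: under 5 N with the jaw free, up to 10 N as the shoe's springs give, then hard; 18 N crushes the block.
- lever_grip (a point): Middle of the upright turned wooden grip on the lever's end: 24 to 26 mm thick, from 42 to 100 mm above the bench; this point is at 72 mm. It is 130 mm from the lever's axis: at lever value q it is at (-130 cos(q - 0.29), -130 sin(q - 0.29)) mm in the cramp's x, y. 1 N at the grip presses the jaw with about 5 N; a twist of the fingers on the grip turns the lever too.
- beech_block: Beech fence block, 36 x 222 x 58 mm (x, y, z), 0.4 kg; origin in the middle of its underside, y along its length. Starts on the bench behind the cramp's line. It is gripped across its 36 mm.
- brass_plane: Brass smoothing plane, 59 x 194 x 111 mm, a bystander near the front edge; origin in the middle of its underside.
- plane_iron: Loose plane iron with cap, 44 x 120 x 11 mm, a bystander lying flat; origin in the middle of its underside.
- oak_wedge: Loose oak wedge, 26 x 80 x 18 mm, a bystander near the lever; origin in the middle of its underside.
- block_plane: Steel block plane, 49 x 161 x 55 mm, a bystander behind the cramp; origin in the middle of its underside.
- cramp_jaw_start (a point): Point on the bench (fixed) under the middle of the jaw's face as it starts, drawn right back: cramp x = 55, y = 135 mm. The jaw is an upright cork-faced shoe on the rack's end, 46 mm wide, 48 mm high, on springs: it gives by up to 13 mm, at 2.4 N per mm, then is solid. As it advances it slides a loose block along the bench until that meets the dog.
- dog_nearest (a point): Point on the bench (fixed) at cramp x = 55, y = 372 mm: the nearest that the bench dog's face can be to the jaw. The iron dog (head 30 x 30 mm, top 42 mm high) stands on this line with its face 0 to 16 mm beyond this point, which is not measured; so the 222 mm block has 15 to 31 mm of play at first, and 3 to 5 full strokes are needed before the one that goes hard.

How it is judged (in metres and radians):
On the way, in this order (a step that is already met when the one before it is completed fails the run):
1. the block lies flat between jaw and dog, in line with the cramp, let go (x of beech_block in the frame of cramp between 0.043 and 0.068 m and angle between the y axis of beech_block and the y axis of cramp, either way round below 0.08 rad and angle between beech_block's own z axis and vertical below 0.06 rad and height (world z) of beech_block below 0.006 m and y of beech_block in the frame of cramp between 0.243 and 0.279 m and contact force between the fingers and beech_block below 0.5 N), for 0.2 s.
2. the lever is pulled through a full stroke (value of joint lever above 0.36 rad).
3. the lever is back at rest and the jaw grips the block with more than 9 N (value of joint lever below 0.06 rad and contact force between beech_block and cramp above 9 N), for 0.2 s.
At the end, for the whole second after the job is handed in: The cramp's jaw presses on the block with 9 to 60 N (true once no further full click can be had), the lever is back at rest (below 0.06 rad), and the block lies still and flat on the bench, within 12 mm of the cramp's line and in line with it within 0.08 rad (all of step 3 and x of beech_block in the frame of cramp between 0.043 and 0.068 m and angle between the y axis of beech_block and the y axis of cramp, either way round below 0.08 rad and angle between beech_block's own z axis and vertical below 0.06 rad and height (world z) of beech_block below 0.006 m and contact force between beech_block and cramp below 60 N and linear speed of beech_block below 0.01 m/s); the robot touches nothing.
It fails at once if the jaw presses on the block with more than 80 N (the lever, gone hard, was forced) (contact force between beech_block and cramp above 80 N).
It fails at once if a bystanding tool is shoved by more than 30 mm (distance of any of brass_plane, plane_iron, oak_wedge, block_plane from where it was at the start of the episode above 0.03 m).
It also fails if it takes over 72 s, if anything falls off the work surface, if the arm or the gripper's body presses on something with over 40 N, if the wrist force passes 120 N, or if a joint passes its speed limit or range.

## Working session

There is one attempt and no reset: what is moved stays moved. The work goes in short steps, Python scripts to look and compute and a tool call to move; the robot and the scene stay as the last step left them, time stands still between calls to the robot, and variables do not carry over. Pictures are saved under pics/ and viewed, at most 10 in all, crops included, and the job is handed in when it is done.

Besides the shell and the picture viewer there is one more tool, called after "Call:" by a JSON object that holds its "op" and its "data", one argument or row to a line. apply_moves: Moves the arm, as the interface text tells. Its arguments: {"type":"object","properties":{"rows":{"type":"array","items":{"type":"array","items":{"type":"number"}}},"grip":{"type":"number"}},"required":["rows"]}

```bash
mkdir -p pics; ls; cat > h.py <<'E'
import numpy as np, cv2
from bench import monitor, eyes, r, find_in, mark_of
from scipy.spatial.transform import Rotation as R
def ray(c,px):
    K=c["intrinsics"];M=np.array(c["cam_to_world"])
    d=np.array([(px[0]-K[0][2])/K[0][0],-(px[1]-K[1][2])/K[1][1],-1.0])
    return M[:3,3],M[:3,:3]@d
def atz(c,px,z):
    o,d=ray(c,px);return o+d*(z-o[2])/d[2]
def depthpt(c,px):
    o,d=ray(c,px);u,v=int(round(px[0])),int(round(px[1]))
    w=c["depth"][max(v-2,0):v+3,max(u-2,0):u+3];w=w[w>0]
    return o+d*np.median(w) if len(w) else None
def cloud(c):
    K=np.array(c["intrinsics"]);M=np.array(c["cam_to_world"]);D=c["depth"]
    v,u=np.mgrid[:D.shape[0],:D.shape[1]]
    p=np.stack([(u-K[0,2])/K[0,0]*D,-(v-K[1,2])/K[1,1]*D,-D],-1)
    return p@M[:3,:3].T+M[:3,3]
def tri(c1,p1,c2,p2):
    o1,d1=ray(c1,p1);o2,d2=ray(c2,p2)
    s=np.linalg.lstsq(np.stack([d1,-d2],1),o2-o1,rcond=None)[0]
    a,b=o1+d1*s[0],o2+d2*s[1];return (a+b)/2,np.linalg.norm(a-b)
def save(c,n): cv2.imwrite("pics/"+n,cv2.cvtColor(c["color"],cv2.COLOR_RGB2BGR))
E
python3 - <<'E'
from h import *
np.set_printoptions(precision=1,suppress=True)
s=monitor.sense();print({k:np.round(v,3) for k,v in s.items()})
cs={n:eyes.read_camera(n) for n in("top","scene")}
for n,c in cs.items(): save(c,n+"0.png"); print(n,c["intrinsics"],c["cam_to_world"])
for t in["cramp","lever_grip","beech_block","brass_plane","plane_iron","oak_wedge","block_plane","cramp_jaw_start","dog_nearest"]:
    for n,c in cs.items():
        for f in(mark_of,find_in):
            for d in f(n,t)[:2]:
                p=d["location"];print(t,n,f.__name__,round(d["confidence"],2),np.round(p,1),"z0",atz(c,p,0),"dep",depthpt(c,p))
E
```

```text
pics
{'time_s': np.float64(0.0), 'joints': array([-1.3,  0.5, -0. ,  1.6,  0. ,  1.1, -0.1]), 'qd': array([-0.,  0.,  0.,  0., -0., -0.,  0.]), 'tau': array([  0. , -53.2,   0. , -25.1,   0. ,   0. ,   0. ]), 'tcp_pos': array([186.9, 622. , 230.4]), 'tcp_rot': array([-3.1,  0. ,  2.9]), 'contact_force': array([0.2, 0.2, 1.5]), 'wrist_torque': array([-0., -0., -0.]), 'gripper_force': np.float64(0.0), 'opening': np.float64(85.561)}
top [[419.3   0.  279.7]
 [  0.  419.3 212.1]
 [  0.    0.    1. ]] [[ -0.    1.   -0.1 405.9]
 [ -1.   -0.    0.  221.9]
 [  0.    0.1   1.  939.9]
 [  0.    0.    0.    1. ]]
scene [[412.1   0.  279.6]
 [  0.  412.1 211.6]
 [  0.    0.    1. ]] [[   0.8    0.4   -0.4  162.2]
 [  -0.5    0.6   -0.6 -341.2]
 [  -0.     0.7    0.7  698.6]
 [   0.     0.     0.     1. ]]
cramp top call 0.59 [346.2 162. ] z0 [621.   64.3   0. ] dep [612.5  70.5  36.9]
cramp top call 0.86 [330.6 167.2] z0 [609.8 100.4   0. ] dep [607.7 101.7   9.6]
cramp scene call 0.8 [359.4 256. ] z0 [624.1  72.4   0. ] dep [615.1  64.3  13.6]
lever_grip top call 0.93 [376.2 208.7] z0 [511.8  
[... 2586 characters left out ...]
 0.86 [363.4 197.5] z0 [760.4 217.5   0. ] dep [735.2 194.   29.4]
cramp_jaw_start top call 0.58 [281.5 186.2] z0 [568.8 213.6   0. ] dep [568.4 213.6   2.5]
cramp_jaw_start top call 0.49 [379.4 208.7] z0 [511.6  -5.9   0. ] dep [500.2  18.7 101.5]
cramp_jaw_start top call 0.6 [327.2 167.8] z0 [608.6 108.3   0. ] dep [606.6 109.4   9.4]
cramp_jaw_start scene call 0.76 [308.2 230.6] z0 [574.  197.7   0. ] dep [571.  193.7   5.1]
cramp_jaw_start scene call 0.87 [343.5 248.1] z0 [609.3 109.7   0. ] dep [602.9 103.3   9.9]
dog_nearest top call 0.69 [329.7 171.3] z0 [600.3 102.9   0. ] dep [598.3 104.1  10. ]
dog_nearest scene call 0.61 [344.5 244.1] z0 [618.8 118.    0. ] dep [611.9 111.   10.6]
```

```bash
python3 -c "
import cv2,numpy as np
a=cv2.imread('pics/top0.png');b=cv2.imread('pics/scene0.png')
cv2.imwrite('pics/topc.png',cv2.resize(a[60:400,110:480],None,fx=1.75,fy=1.75,interpolation=cv2.INTER_CUBIC))"
```

```text
(no output)
```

View pics/topc.png

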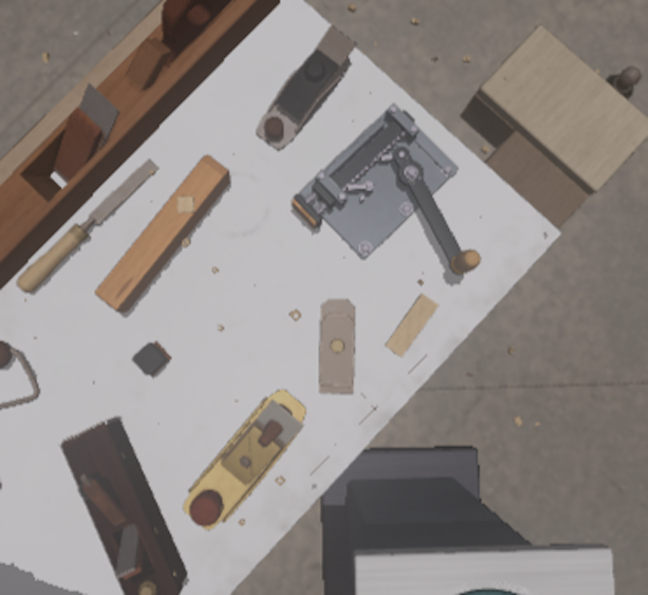

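View pics/scene0.png

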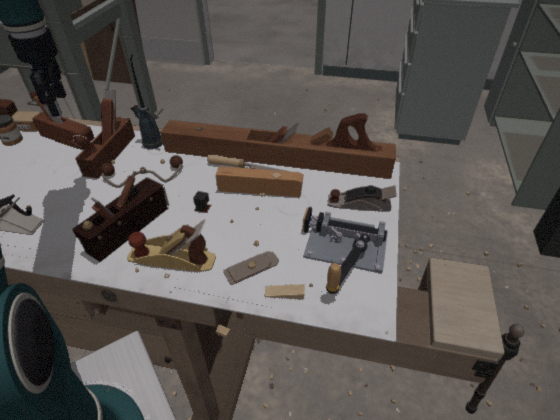

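The top view shows the block at crop pixels (115,300)-(215,165), the dog at (152,358), the jaw at (305,212), the pivot at (410,172) and the grip at (465,262). Next I measure them from depth.

```bash
cat > m.py <<'E'
from h import *
np.set_printoptions(precision=1,suppress=True)
def rect(P,name):
    q=P[:,:2].astype(np.float32)
    (c,s,a)=cv2.minAreaRect(q)
    print(name,len(q),"c",np.array(c),"size",np.array(s),"ang",round(a,1),"zmed",np.median(P[:,2]))
for n in("top","scene"):
    c=eyes.read_camera(n);P=cloud(c)
    def sel(cx,cy,rad,z0,z1):
        m=(np.hypot(P[...,0]-cx,P[...,1]-cy)<rad)&(P[...,2]>z0)&(P[...,2]<z1)&(c["depth"]>0)
        l,k,st,_=cv2.connectedComponentsWithStats(m.astype(np.uint8))[1:4][0],None,None,None
        nn,l,st,_=cv2.connectedComponentsWithStats(m.astype(np.uint8))
        return P[l==1+np.argmax(st[1:,4])]
    print(n)
    rect(sel(545,382,140,52,65),"block top")
    rect(sel(410,404,60,36,48),"dog top")
    rect(sel(500,20,40,85,110),"grip top")
    rect(sel(607,105,130,6,14),"plate")
    rect(sel(607,105,150,15,60),"frame high")
    rect(sel(568,213,35,43,55),"jaw top")
    rect(sel(425,77,60,9,25),"wedge")
E
python3 m.py
```

```text
top
block top 1741 c [550.5 384.2] size [ 37.5 218.2] ang 50.7 zmed 58.062404599757656
dog top 204 c [396.1 404.1] size [29.  30.3] ang 43.8 zmed 43.07357356030985
grip top 115 c [502.1  19.9] size [22.1 20.6] ang 0.2 zmed 98.62341189993697
plate 1532 c [584.3 119.3] size [ 83.1 118.2] ang 41.8 zmed 9.545474838565042
frame high 2217 c [573.4  84.9] size [215.5 187.7] ang 44.0 zmed 35.969538436701896
jaw top 131 c [574.4 206.7] size [44.8 13. ] ang 43.3 zmed 48.27108533752266
wedge 316 c [435.6  73.4] size [26.  65.2] ang 53.6 zmed 14.469962048420484
scene
block top 902 c [551.7 383.9] size [ 40.1 218.6] ang 50.6 zmed 58.75702152969927
dog top 124 c [397.  404.7] size [31.3 31.5] ang 43.5 zmed 43.55162161535935
grip top 143 c [501.9  17.5] size [19.3 22.3] ang 58.9 zmed 96.51706262138782
plate 1149 c [580.9 128.5] size [ 95.3 106.7] ang 37.5 zmed 9.975989432712254
frame high 2050 c [572.   85.4] size [216.4 190.4] ang 41.9 zmed 34.35220075789084
jaw top 87 c [575.5 207.3] size [44.9 13.3] ang 42.1 zmed 48.698454948107496
wedge 378 c [433.3  75.4] size [27.6 71.1] ang 54.8 zmed 14.14384626814956
```

```bash
cat >> h.py <<'E'
def go(xyz,yaw_deg):
    s=monitor.sense();R0=R.from_euler("xyz",s["tcp_rot"])
    R1=R.from_euler("xyz",[np.pi,0,np.radians(yaw_deg)])
    d=R0.inv().apply(np.array(xyz)-s["tcp_pos"]);w=(R0.inv()*R1).as_rotvec()
    print("t",round(float(s["time_s"]),2),"tcp",np.round(s["tcp_pos"],1),"rpy",np.round(s["tcp_rot"],3),"F",np.round(s["contact_force"],1),"open",s["opening"])
    print("d",np.round(d,1),"w",np.round(w,3),"dist",np.linalg.norm(d).round())
E
python3 -c "
from h import *
go([551,384,180],140.7)"
```

```text
t 2.0 tcp [187.  622.5 231.3] rpy [-3.142  0.     2.85 ] F [ 0.1 -0.7 -0.3] open 85.69960189385488
d [-417.2 -123.7   51.3] w [-0.     0.     0.394] dist 438.0
```

Call:
{"op": "apply_moves", "data": {
  "rows": [
    [-60, -18, 0, 0, 0, 0.1],
    [-119, -35, 0, 0, 0, 0.2],
    [-178, -53, 0, 0, 0, 0.3],
    [-238, -71, 5, 0, 0, 0.394],
    [-297, -88, 10, 0, 0, 0.394]
  ],
  "grip": 0.45
}}

```text
time_s: 2.62
tcp_pos: [447.7, 451.7, 221.6]
tcp_rot: [3.141, 0.0, 2.455]
contact_force: [0.5, 0.5, -0.5]
opening: 61.7
gripper_force: 0.0
```

```bash
python3 -c "
from h import *
go([551,384,160],140.7)"
```

```text
t 2.62 tcp [447.7 451.7 221.6] rpy [3.141 0.    2.455] F [ 0.5  0.5 -0.5] open 61.747148111781236
d [-122.8   13.    61.6] w [ 0.001  0.    -0.   ] dist 138.0
```

Call:
{"op": "apply_moves", "data": {
  "rows": [
    [-40, 4, 20, 0, 0, 0],
    [-82, 8, 40, 0, 0, 0],
    [-123, 13, 62, 0, 0, 0],
    [-123, 13, 62, 0, 0, 0],
    [-123, 13, 62, 0, 0, 0]
  ]
}}

```text
time_s: 3.25
tcp_pos: [549.1, 385.6, 159.3]
tcp_rot: [3.142, -0.001, 2.456]
contact_force: [-0.4, 0.5, 0.4]
opening: 62.1
gripper_force: 0.0
```

```bash
python3 - <<'E'
from h import *
np.set_printoptions(precision=1,suppress=True)
go([551,384,22],140.7)
c=eyes.read_camera("wrist");save(c,"w1.png");P=cloud(c)
m=(P[...,2]>52)&(P[...,2]<64)&(c["depth"]>0)
n,l,st,_=cv2.connectedComponentsWithStats(m.astype(np.uint8));k=1+np.argmax(st[1:,4]);Q=P[l==k]
print(st[k],cv2.minAreaRect(Q[:,:2].astype(np.float32)),np.median(Q[:,2]))
# low objects near fingers
m2=(P[...,2]>8)&(c["depth"]>0)&(l!=k)
e=np.array([np.cos(np.radians(50.7)),np.sin(np.radians(50.7))]);f=np.array([-e[1],e[0]])
q=P[m2][:,:2]-[551,384];a,b=q@e,q@f
for lo,hi in((-90,-20),(20,90)):
    s=(np.abs(b)<16)&(a>lo)&(a<hi);print(lo,s.sum(),np.percentile(a[s],[0,2,98,100]) if s.any() else "")
E
```

```text
t 3.25 tcp [549.1 385.6 159.3] rpy [ 3.1 -0.   2.5] F [-0.4  0.5  0.4] open 62.06688294261513
d [ -2.7  -0.  137.3] w [ 0. -0.  0.] dist 137.0
[ 257   68   46  237 9806] ((551.80810546875, 385.7366943359375), (36.06988525390625, 217.3810272216797), 50.96324920654297) 57.88874220541385
-90 15417 [-66.7 -63.5 -26.8 -21.7]
20 15648 [23.7 28.3 66.7 90. ]
```

View pics/w1.png

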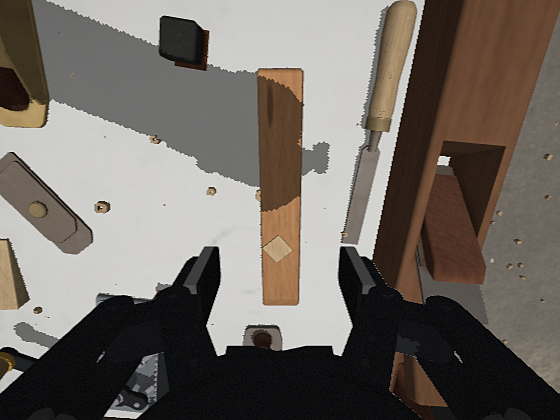

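The wrist view shows the block (centre px (280,185)) squarely between the fingers, with the chisel and the long plane clear of them. Descending.

Call:
{"op": "apply_moves", "data": {
  "rows": [
    [-2, -1, 40, 0, 0, 0],
    [-2, -1, 80, 0, 0, 0],
    [-2, -1, 115, 0, 0, 0],
    [-2, -1, 135, 0, 0, 0],
    [-2, -1, 135, 0, 0, 0]
  ]
}}

```text
time_s: 3.92
tcp_pos: [549.3, 383.4, 23.5]
tcp_rot: [-3.14, -0.001, 2.457]
contact_force: [0.4, 1.3, 0.9]
opening: 61.6
gripper_force: 0.0
```

Call:
{"op": "apply_moves", "data": {
  "rows": [
    [0, 0, 0, 0, 0, 0],
    [0, 0, 0, 0, 0, 0],
    [0, 0, 0, 0, 0, 0],
    [0, 0, 0, 0, 0, 0],
    [0, 0, 0, 0, 0, 0]
  ],
  "grip": -1
}}

```text
time_s: 4.55
tcp_pos: [551.8, 384.1, 26.5]
tcp_rot: [3.138, 0.001, 2.456]
contact_force: [0.5, -0.0, 6.6]
opening: 35.2
gripper_force: 61.5
```

```bash
python3 -c "
from h import *
go([488.6,302.6,80],132.1)"
```

```text
t 4.55 tcp [551.8 384.1  26.5] rpy [3.138e+00 1.000e-03 2.456e+00] F [ 0.5 -0.   6.6] open 35.192181320955825
d [  -2.8 -102.9  -53.9] w [0.004 0.    0.15 ] dist 116.0
```

Call:
{"op": "apply_moves", "data": {
  "rows": [
    [0, 0, -30, 0, 0, 0.05],
    [-18, -3, -40, 0, 0, 0.1],
    [-18, -15, -40, 0, 0, 0.15],
    [-12, -50, -40, 0, 0, 0.15],
    [-3, -85, -40, 0, 0, 0.15]
  ]
}}

```text
time_s: 5.18
tcp_pos: [497.1, 312.5, 62.8]
tcp_rot: [-3.138, 0.0, 2.303]
contact_force: [-0.0, 0.4, -3.2]
opening: 35.4
gripper_force: 61.2
```

```bash
python3 -c "
from h import *
go([488.6,302.6,60],132.1)"
```

```text
t 5.17 tcp [497.1 312.5  62.8] rpy [-3.138  0.     2.303] F [-0.   0.4 -3.2] open 35.44194018913216
d [ -1.7 -12.9   2.8] w [-0.003  0.    -0.003] dist 13.0
```

Call:
{"op": "apply_moves", "data": {
  "rows": [
    [0, -6, 1, 0, 0, 0],
    [-1, -12, 3, 0, 0, 0],
    [-1, -12, 3, 0, 0, 0],
    [-1, -12, 3, 0, 0, 0],
    [-1, -12, 3, 0, 0, 0]
  ]
}}

```text
time_s: 5.8
tcp_pos: [491.1, 306.8, 61.3]
tcp_rot: [3.141, 0.0, 2.306]
contact_force: [0.2, 0.1, -3.0]
opening: 35.2
gripper_force: 61.7
```

```bash
cat > w.py <<'E'
from h import *
np.set_printoptions(precision=1,suppress=True)
go([488.6,302.6,27],132.1)
O=np.array([620.4,74.8]);ey=np.array([-.671,.742]);ex=np.array([.742,.671])
def fr(p): return np.array([(np.array(p)[:2]-O)@ex,(np.array(p)[:2]-O)@ey])
def look(n,zb):
    c=eyes.read_camera(n);P=cloud(c);q=P[...,:2]-O;x,y=q@ex,q@ey;z=P[...,2]
    for nm,box in(("block",(0,110,130,392,zb-5,zb+5)),("dog",(20,90,365,430,37,47)),("jaw",(20,90,100,200,44,52))):
        m=(x>box[0])&(x<box[1])&(y>box[2])&(y<box[3])&(z>box[4])&(z<box[5])&(c["depth"]>0)
        if m.sum()<30: print(n,nm,"few");continue
        nn,l,st,_=cv2.connectedComponentsWithStats(m.astype(np.uint8));k=l==1+np.argmax(st[1:,4])
        rc=cv2.minAreaRect(np.stack([x[k],y[k]],1).astype(np.float32))
        print(n,nm,k.sum(),"c",np.array(rc[0]),"s",np.array(rc[1]),"a",round(rc[2],1),"x",np.percentile(x[k],[.5,99.5]),"y",np.percentile(y[k],[.5,99.5]),"z",np.median(z[k]))
    return c
E
python3 - <<'E'
from w import *
zb=57.9+monitor.sense()["tcp_pos"][2]-26.5
for n in("wrist","top"): save(look(n,zb),n+"2.png")
E
```

```text
t 5.8 tcp [491.1 306.8  61.3] rpy [3.1 0.  2.3] F [ 0.2  0.1 -3. ] open 35.217715389561846
d [-1.4 -4.7 34.2] w [0. 0. 0.] dist 35.0
wrist block 31580 c [ 56.1 297.1] s [ 62.  143.9] a 8.0 x [38.2 82.8] y [228.9 367.5] z 93.0161108972865
wrist dog 491 c [ 57.  383.6] s [29.6  3.7] a 0.4 x [42.3 71.8] y [381.9 385.5] z 42.58876233738508
wrist jaw few
top block 463 c [ 58.4 184.2] s [35.4 67.3] a 0.9 x [40.7 76.2] y [150.6 215.7] z 91.99256108890347
top dog 189 c [ 54.5 394.9] s [29.1 30. ] a 1.7 x [39.9 69.3] y [380.2 410.1] z 42.74556779144723
top jaw 127 c [ 54.3 128.6] s [44.8 12.8] a 1.1 x [32.1 76.5] y [122.2 135.1] z 48.43129296716336
```

Call:
{"op": "apply_moves", "data": {
  "rows": [
    [-1, -4, 0, 0, 0, 0],
    [-1, -4, 12, 0, 0, 0],
    [-1, -4, 24, 0, 0, 0],
    [-1, -4, 33, 0, 0, 0],
    [-1, -4, 34, 0, 0, 0]
  ]
}}

```text
time_s: 6.52
tcp_pos: [488.4, 303.0, 26.5]
tcp_rot: [-3.141, -0.0, 2.306]
contact_force: [-0.6, -0.8, -3.8]
opening: 34.9
gripper_force: 61.5
```

```bash
python3 -c "
from w import *"
```

```text
t 6.53 tcp [488.4 303.   26.5] rpy [-3.1 -0.   2.3] F [-0.6 -0.8 -3.8] open 34.89835189424407
d [-0.4 -0.1 -0.5] w [-0. -0.  0.] dist 1.0
```

Call:
{"op": "apply_moves", "data": {
  "rows": [
    [0, 0, 1, 0, 0, 0],
    [0, 0, 2, 0, 0, 0],
    [0, 0, 3, 0, 0, 0],
    [0, 0, 3, 0, 0, 0],
    [0, 0, 3, 0, 0, 0]
  ]
}}

```text
time_s: 7.15
tcp_pos: [488.4, 303.0, 26.3]
tcp_rot: [-3.141, -0.001, 2.306]
contact_force: [-5.5, -2.1, 15.2]
opening: 35.2
gripper_force: 63.9
```

Call:
{"op": "apply_moves", "data": {
  "rows": [
    [0, 0, 0, 0, 0, 0],
    [0, 0, 0, 0, 0, 0],
    [0, 0, 0, 0, 0, 0],
    [0, 0, 0, 0, 0, 0],
    [0, 0, -20, 0, 0, 0]
  ],
  "grip": 0.45
}}

```text
time_s: 7.78
tcp_pos: [487.4, 302.3, 43.6]
tcp_rot: [-3.138, -0.0, 2.306]
contact_force: [0.1, 0.1, 0.5]
opening: 62.1
gripper_force: 0.0
```

Call:
{"op": "apply_moves", "data": {
  "rows": [
    [0, 0, -40, 0, 0, 0],
    [0, 0, -90, 0, 0, 0],
    [0, 0, -130, 0, 0, 0],
    [0, 0, -130, 0, 0, 0],
    [0, 0, -130, 0, 0, 0]
  ]
}}

```text
time_s: 8.4
tcp_pos: [488.2, 302.9, 174.8]
tcp_rot: [3.141, -0.0, 2.306]
contact_force: [-0.2, 0.5, -0.5]
opening: 61.9
gripper_force: 0.0
```

```bash
python3 - <<'E'
from w import *
look("wrist",58);look("scene",58)
g=O+np.array([ex,ey]).T@[-124.6,37.2];print(g)
go([*g,175],25.5)
E
```

```text
t 8.4 tcp [488.2 302.9 174.8] rpy [ 3.1 -0.   2.3] F [-0.2  0.5 -0.5] open 61.862459234575645
d [ -0.5   0.  147.8] w [ 0. -0.  0.] dist 148.0
wrist block 8833 c [ 55.8 259.1] s [ 36.1 215.9] a 0.1 x [38.  73.6] y [154.4 366.2] z 57.85524910978262
wrist dog 1425 c [ 56.7 395. ] s [30.5 29.9] a 89.6 x [41.9 71.3] y [379.9 410. ] z 42.5168305628639
wrist jaw 505 c [ 56.8 128.8] s [14. 45.] a 88.9 x [34.4 79.1] y [121.9 135.4] z 47.830575064317486
scene block 1061 c [ 54.4 257.3] s [ 38.4 218.2] a 0.4 x [35.9 71.9] y [150.9 365. ] z 58.71300808585647
scene dog 118 c [ 55.5 394.1] s [29.2 31.4] a 86.9 x [39.9 70.2] y [379.7 408.4] z 43.431766958872004
scene jaw 83 c [ 55.  128.3] s [45.2 13. ] a 0.9 x [32.6 77.4] y [121.9 135. ] z 49.038760301333014
[503.   18.8]
t 8.5 tcp [487.7 302.6 173.5] rpy [-3.1 -0.   2.3] F [-0.3 -0.6 -1.1] open 61.87057917269755
d [-220.8 -179.    -1.2] w [-0.   0.   1.9] dist 284.0
```

Call:
{"op": "apply_moves", "data": {
  "rows": [
    [-20, -16, 0, 0, 0, 0.18],
    [-40, -32, 0, 0, 0, 0.36],
    [-60, -48, 0, 0, 0, 0.54],
    [-80, -64, 0, 0, 0, 0.72],
    [-100, -80, 0, 0, 0, 0.9]
  ],
  "grip": 0.1
}}

```text
time_s: 9.12
tcp_pos: [495.5, 174.0, 173.2]
tcp_rot: [-3.14, 0.002, 1.4]
contact_force: [-1.5, -0.7, -0.6]
opening: 46.7
gripper_force: 0.0
```

```bash
python3 -c "
from w import *
go([503,18.8,175],25.5);print(monitor.sense()['joints'])"
```

```text
t 9.12 tcp [495.5 174.  173.2] rpy [-3.1  0.   1.4] F [-1.5 -0.7 -0.6] open 46.699394675049106
d [125.8 -28.4 146.1] w [-0.   0.  -0.9] dist 195.0
t 9.12 tcp [495.5 174.  173.2] rpy [-3.1  0.   1.4] F [-1.5 -0.7 -0.6] open 46.699394675049106
d [-151.7   33.8   -1.6] w [-0.  0.  1.] dist 155.0
[-0.8  0.3  0.5  2.  -0.2  0.9 -0.4]
```

Call:
{"op": "apply_moves", "data": {
  "rows": [
    [-30, 7, 0, 0, 0, 0.18],
    [-60, 14, 0, 0, 0, 0.36],
    [-90, 20, 0, 0, 0, 0.54],
    [-120, 27, 0, 0, 0, 0.72],
    [-151, 34, 0, 0, 0, 0.9]
  ]
}}

```text
time_s: 9.75
tcp_pos: [504.2, 19.6, 173.4]
tcp_rot: [-3.141, 0.002, 0.5]
contact_force: [-0.3, -0.2, -0.4]
opening: 46.8
gripper_force: 0.0
```

Call:
{"op": "apply_moves", "data": {
  "rows": [
    [0, 0, 0, 0, 0, 0.09],
    [0, 0, 0, 0, 0, 0.09],
    [0, 0, 0, 0, 0, 0.09],
    [0, 0, 0, 0, 0, 0.09],
    [0, 0, 0, 0, 0, 0.09]
  ]
}}

```text
time_s: 10.38
tcp_pos: [504.8, 20.9, 174.3]
tcp_rot: [-3.141, -0.0, 0.417]
contact_force: [-0.2, -0.4, -0.6]
opening: 46.9
gripper_force: 0.0
```

```bash
python3 - <<'E'
from w import *
go([503,18.8,53],25.5);print(monitor.sense()['joints'])
for n in("wrist","top"):
    c=eyes.read_camera(n);P=cloud(c)
    m=(np.hypot(P[...,0]-502,P[...,1]-19)<45)&(P[...,2]>80)&(P[...,2]<108)&(c["depth"]>0)
    if m.sum()>10: print(n,m.sum(),cv2.minAreaRect(P[m][:,:2].astype(np.float32)),np.percentile(P[m][:,2],[2,50,98]))
    if n=="wrist":save(c,"w3.png")
E
```

```text
t 10.38 tcp [504.8  20.9 174.3] rpy [-3.1 -0.   0.4] F [-0.2 -0.4 -0.6] open 46.929941695857515
d [  99.1 -264.2  147.3] w [-0.  -0.  -1.9] dist 318.0
t 10.38 tcp [504.8  20.9 174.3] rpy [-3.1 -0.   0.4] F [-0.2 -0.4 -0.6] open 46.929941695857515
d [ -2.5   1.2 121.3] w [-0. -0. -0.] dist 121.0
[-0.7  0.3  0.7  2.  -0.3  0.9 -1. ]
wrist 734 ((504.9839172363281, 20.048887252807617), (22.503681182861328, 23.7188720703125), 40.21813201904297) [ 80.8  97.8 101.5]
```

View pics/w3.png

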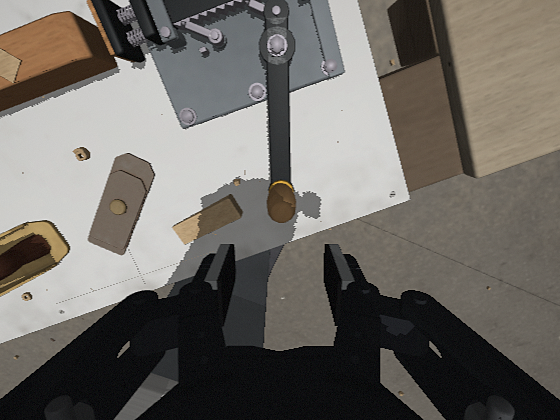

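The wrist view has the lever straight along the tool axis, with the grip (281,200) centred between the fingers and the wedge well clear. Descending round the grip, then closing to a loose cage.

Call:
{"op": "apply_moves", "data": {
  "rows": [
    [-1, 1, 40, 0, 0, 0],
    [-1, 1, 80, 0, 0, 0],
    [-1, 1, 110, 0, 0, 0],
    [-1, 1, 121, 0, 0, 0],
    [-1, 1, 121, 0, 0, 0]
  ]
}}

```text
time_s: 11.1
tcp_pos: [504.3, 19.1, 53.2]
tcp_rot: [3.142, 0.001, 0.416]
contact_force: [-0.0, -0.3, -0.2]
opening: 47.0
gripper_force: 0.0
```

Call:
{"op": "apply_moves", "data": {
  "rows": [
    [0, 0, 0, 0, 0, 0],
    [0, 0, 0, 0, 0, 0],
    [0, 0, 0, 0, 0, 0],
    [0, 0, 0, 0, 0, 0],
    [0, 0, 0, 0, 0, 0]
  ],
  "grip": -0.2
}}

```text
time_s: 11.72
tcp_pos: [504.4, 19.4, 53.4]
tcp_rot: [-3.142, -0.0, 0.416]
contact_force: [-0.8, 0.2, 1.1]
opening: 33.8
gripper_force: 0.0
```

```bash
cat > s.py <<'E'
from w import *
# stroke rows: tool pose at tool-angle q (about pivot), radial 130, from the present pose
def stroke(qs):
    s=monitor.sense();R0=R.from_euler("xyz",s["tcp_rot"]);p=s["tcp_pos"]
    rel=p[:2]-O;a=np.arctan2(rel[1],rel[0]);q0=(a-np.radians(42.1)-np.pi+.29+np.pi)%(2*np.pi)-np.pi
    print("q tool",round(q0,3),"radius",np.linalg.norm(rel).round(1),"yaw q",round(s["tcp_rot"][2]-np.radians(25.5),3),"F",s["contact_force"],"z",p[2])
    for q in qs:
        b=q+np.pi-.29+np.radians(42.1);t=O+130*np.array([np.cos(b),np.sin(b)])
        d=R0.inv().apply([*(t-p[:2]),53-p[2]]);w=(R0.inv()*R.from_euler("xyz",[np.pi,0,np.radians(25.5)+q])).as_rotvec()
        print(q,np.round([*d,*w],3).tolist())
E
python3 -c "
from s import *
stroke([0,.12,.24,.36,.48,.58,.6,.62])"
```

```text
t 11.72 tcp [504.4  19.4  53.4] rpy [-3.1 -0.   0.4] F [-0.8  0.2  1.1] open 33.82348902168131
d [  99.9 -265.5   26.4] w [ 0.  -0.  -1.9] dist 285.0
q tool 0.001 radius 128.5 yaw q -0.029 F [-0.8  0.2  1.1] z 53.3962680829698
0 [-1.458, -0.07, 0.396, -0.0, -0.0, -0.029]
0.12 [-0.073, 15.459, 0.396, 0.0, -0.0, -0.149]
0.24 [3.161, 30.711, 0.397, 0.0, -0.0, -0.269]
0.36 [8.198, 45.466, 0.398, 0.0, -0.0, -0.389]
0.48 [14.964, 59.511, 0.399, 0.0, -0.0, -0.509]
0.58 [21.856, 70.528, 0.401, 0.0, -0.0, -0.609]
0.6 [23.364, 72.646, 0.401, 0.0, -0.0, -0.629]
0.62 [24.915, 74.733, 0.401, 0.0, -0.0, -0.649]
```

Call:
{"op": "apply_moves", "data": {
  "rows": [
    [0, 15, 0, 0, 0, -0.15],
    [3, 31, 0, 0, 0, -0.27],
    [8, 45, 0, 0, 0, -0.39],
    [15, 59, 0, 0, 0, -0.51],
    [23, 72, 0, 0, 0, -0.62]
  ]
}}

```text
time_s: 12.35
tcp_pos: [553.0, -36.8, 52.9]
tcp_rot: [-3.137, 0.001, 1.04]
contact_force: [-4.1, 2.1, 3.1]
opening: 34.1
gripper_force: 2.2
```

Call:
{"op": "apply_moves", "data": {
  "rows": [
    [0, 0, 0, 0, 0, 0],
    [0, 0, 0, 0, 0, 0],
    [0, 0, 0, 0, 0, 0],
    [0, 0, 0, 0, 0, 0],
    [0, 0, 0, 0, 0, 0]
  ]
}}

```text
time_s: 12.98
tcp_pos: [553.7, -37.2, 53.0]
tcp_rot: [-3.141, 0.001, 1.036]
contact_force: [-4.4, -1.0, 0.3]
opening: 34.0
gripper_force: 1.7
```

```bash
python3 -c "
from s import *
stroke([.6,.48,.36,.24,.12,0,-0.02])
look('top',58);save(look('wrist',58),'w4.png')"
```

```text
t 12.97 tcp [553.7 -37.2  53. ] rpy [-3.1  0.   1. ] F [-4.4 -1.   0.3] open 33.96648233515238
d [ 259.1 -229.3   26. ] w [-0.   0.  -1.3] dist 347.0
q tool 0.589 radius 130.4 yaw q 0.591 F [-4.4 -1.   0.3] z 53.020431824700076
0.6 [0.384, 1.392, 0.019, -0.001, 0.001, -0.009]
0.48 [1.177, -14.178, 0.034, -0.001, 0.001, 0.111]
0.36 [3.828, -29.542, 0.047, -0.001, 0.001, 0.231]
0.24 [8.299, -44.478, 0.059, -0.001, 0.001, 0.351]
0.12 [14.526, -58.771, 0.068, -0.001, 0.001, 0.471]
0 [22.419, -72.216, 0.075, -0.001, 0.001, 0.591]
-0.02 [23.889, -74.36, 0.076, -0.001, 0.001, 0.611]
top block 1739 c [ 54.1 258.5] s [ 36.5 218.4] a 0.1 x [36.1 72. ] y [151.  366.2] z 58.1256025258773
top dog 203 c [ 54.6 394.9] s [29.3 30. ] a 1.2 x [40.1 69.3] y [379.9 410. ] z 42.99187273283462
top jaw 130 c [ 54.3 141.9] s [44.9 17.6] a 1.4 x [32.8 76.5] y [132.8 150.5] z 48.92017281823797
wrist block few
wrist dog few
wrist jaw few
```

Call:
{"op": "apply_moves", "data": {
  "rows": [
    [1.5, -19.4, 0, 0, 0, 0.15],
    [5.8, -38.4, 0, 0, 0, 0.3],
    [13, -56.5, 0, 0, 0, 0.45],
    [22.7, -73.4, 0, 0, 0, 0.6],
    [22.7, -73.4, 0, 0, 0, 0.6]
  ]
}}

```text
time_s: 13.7
tcp_pos: [504.0, 21.2, 53.6]
tcp_rot: [3.141, -0.002, 0.44]
contact_force: [-0.0, 0.3, 0.2]
opening: 34.0
gripper_force: 0.0
```

```bash
python3 -c "
from s import *
stroke([0,.6])
look('top',58);print(find_in('top','lever_grip')[:2])
"
```

```text
t 13.7 tcp [504.   21.2  53.6] rpy [ 3.1 -0.   0.4] F [-0.   0.3  0.2] open 34.04756139939868
d [ 105.9 -261.2   26.6] w [ 0.  -0.  -1.9] dist 283.0
q tool -0.013 radius 128.2 yaw q -0.005 F [-0.   0.3  0.2] z 53.619100858933884
0 [-1.808, 1.716, 0.617, 0.001, -0.002, -0.005]
0.6 [21.247, 75.011, 0.736, 0.002, -0.002, -0.605]
top block 1741 c [ 54.  258.5] s [ 36.5 218.6] a 0.2 x [36.  71.9] y [151.2 366.1] z 58.137753038121105
top dog 201 c [ 54.5 394.8] s [29.1 29.9] a 2.3 x [40.2 69.2] y [380.  409.8] z 42.738985497103386
top jaw 123 c [ 54.2 137.8] s [44.6 12.3] a 0.8 x [32.  76.4] y [131.5 144.2] z 48.38943950712064
[{'location': [349.8, 169.7], 'confidence': 0.72}]
```

One click is confirmed: the jaw moved from about 129 to 137. Now stroke 2.

Call:
{"op": "apply_moves", "data": {
  "rows": [
    [0, 17, 0, 0, 0, -0.12],
    [2, 32, 0, 0, 0, -0.24],
    [7, 47, 0, 0, 0, -0.36],
    [13, 61, 0, 0, 0, -0.48],
    [21, 74.5, 0, 0, 0, -0.6]
  ]
}}

```text
time_s: 14.42
tcp_pos: [553.7, -38.9, 53.4]
tcp_rot: [-3.14, -0.001, 1.041]
contact_force: [-2.3, 4.5, 1.0]
opening: 34.0
gripper_force: 2.2
```

Call:
{"op": "apply_moves", "data": {
  "rows": [
    [0, 0, 0, 0, 0, 0],
    [1.5, -19.4, 0, 0, 0, 0.15],
    [5.8, -38.4, 0, 0, 0, 0.3],
    [13, -56.5, 0, 0, 0, 0.45],
    [22.7, -73.4, 0, 0, 0, 0.6]
  ]
}}

```text
time_s: 15.05
tcp_pos: [501.8, 17.4, 53.5]
tcp_rot: [3.14, -0.001, 0.428]
contact_force: [0.2, -0.3, 0.1]
opening: 34.3
gripper_force: 0.0
```

Call:
{"op": "apply_moves", "data": {
  "rows": [
    [0, 0, 0, 0, 0, 0],
    [0, 0, 0, 0, 0, 0],
    [0, 0, 0, 0, 0, 0],
    [0, 0, 0, 0, 0, 0],
    [0, 0, 0, 0, 0, 0]
  ]
}}

```text
time_s: 15.68
tcp_pos: [502.0, 17.6, 53.3]
tcp_rot: [3.141, -0.0, 0.435]
contact_force: [-0.2, 0.9, -0.6]
opening: 34.3
gripper_force: 0.0
```

```bash
python3 -c "
from s import *
stroke([0,.6])
look('top',58)
"
```

```text
t 15.68 tcp [502.   17.6  53.3] rpy [ 3.1 -0.   0.4] F [-0.2  0.9 -0.6] open 34.279467043298034
d [ 108.1 -264.1   26.3] w [ 0.   0.  -1.9] dist 287.0
q tool 0.006 radius 131.5 yaw q -0.01 F [-0.2  0.9 -0.6] z 53.29863403086168
0 [1.532, -0.738, 0.299, 0.0, -0.0, -0.01]
0.6 [24.933, 72.447, 0.311, 0.0, -0.0, -0.61]
top block 1729 c [ 54.5 265. ] s [ 36.5 216.4] a 0.0 x [36.4 72.3] y [158.8 371.7] z 58.13490746231298
top dog 202 c [ 54.4 394.8] s [28.9 30.5] a 1.2 x [40. 69.] y [379.7 409.8] z 42.863017507734526
top jaw 141 c [ 55.3 148.8] s [44.8 19.1] a 0.7 x [33.  77.6] y [139.2 158.5] z 49.04708634244048
```

Call:
{"op": "apply_moves", "data": {
  "rows": [
    [2, 15, 0, 0, 0, -0.12],
    [5, 30, 0, 0, 0, -0.24],
    [10, 45, 0, 0, 0, -0.36],
    [16, 59, 0, 0, 0, -0.48],
    [24.5, 72, 0, 0, 0, -0.6]
  ]
}}

```text
time_s: 16.35
tcp_pos: [552.2, -36.8, 52.7]
tcp_rot: [-3.136, 0.002, 1.04]
contact_force: [-5.8, 1.6, 3.5]
opening: 34.0
gripper_force: 2.8
```

Call:
{"op": "apply_moves", "data": {
  "rows": [
    [0, 0, 0, 0, 0, 0],
    [1.5, -19.4, 0, 0, 0, 0.15],
    [5.8, -38.4, 0, 0, 0, 0.3],
    [13, -56.5, 0, 0, 0, 0.45],
    [22.7, -73.4, 0, 0, 0, 0.6]
  ]
}}

```text
time_s: 16.98
tcp_pos: [502.7, 20.5, 53.5]
tcp_rot: [3.141, -0.001, 0.428]
contact_force: [3.2, -0.7, -1.1]
opening: 34.5
gripper_force: 1.1
```

Call:
{"op": "apply_moves", "data": {
  "rows": [
    [0, 0, 0, 0, 0, 0],
    [0, 0, 0, 0, 0, 0],
    [0, 0, 0, 0, 0, 0],
    [0, 0, 0, 0, 0, 0],
    [0, 0, 0, 0, 0, 0]
  ]
}}

```text
time_s: 17.6
tcp_pos: [503.0, 19.6, 53.3]
tcp_rot: [3.142, -0.0, 0.435]
contact_force: [0.4, 0.5, -0.6]
opening: 34.3
gripper_force: 0.0
```

```bash
python3 -c "
from s import *
stroke([0,.12,.24,.36,.48,.6])
look('top',58)
"
```

```text
t 17.6 tcp [503.   19.6  53.3] rpy [ 3.1 -0.   0.4] F [ 0.4  0.5 -0.6] open 34.347126627226146
d [ 106.3 -262.7   26.3] w [ 0.  -0.  -1.9] dist 285.0
q tool -0.005 radius 129.8 yaw q -0.01 F [ 0.4  0.5 -0.6] z 53.28112835427937
0 [-0.234, 0.671, 0.281, 0.0, -0.0, -0.01]
0.12 [0.85, 16.224, 0.282, 0.0, -0.0, -0.13]
0.24 [3.788, 31.535, 0.283, 0.0, -0.0, -0.25]
0.36 [8.538, 46.385, 0.285, 0.0, -0.0, -0.37]
0.48 [15.032, 60.559, 0.286, 0.0, -0.0, -0.49]
0.6 [23.175, 73.854, 0.288, 0.0, -0.0, -0.61]
top block 1740 c [ 54.5 269. ] s [ 36.6 218.3] a 0.0 x [36.5 72.3] y [163.1 376.9] z 58.15730041860462
top dog 193 c [ 54.5 395.4] s [29.2 29.1] a 1.7 x [40.  69.3] y [380.8 409.7] z 42.64633713744843
top jaw 134 c [ 55.8 153.7] s [19.2 45.5] a 83.7 x [33.  77.6] y [145.4 164.5] z 48.80666568750735
```

Stroke 4, in stages and feeling for resistance.

Call:
{"op": "apply_moves", "data": {
  "rows": [
    [0.5, 11, 0, 0, 0, -0.09],
    [2, 21, 0, 0, 0, -0.17],
    [4, 31, 0, 0, 0, -0.25],
    [6, 39, 0, 0, 0, -0.31],
    [8, 46, 0, 0, 0, -0.37]
  ]
}}

```text
time_s: 18.27
tcp_pos: [528.5, -16.6, 53.0]
tcp_rot: [-3.138, 0.0, 0.809]
contact_force: [-3.3, 6.5, 1.0]
opening: 33.9
gripper_force: 2.8
```

Call:
{"op": "apply_moves", "data": {
  "rows": [
    [0.2, 5, 0, 0, 0, -0.04],
    [0.5, 10, 0, 0, 0, -0.08],
    [1, 15, 0, 0, 0, -0.12],
    [1, 15, 0, 0, 0, -0.12],
    [1, 15, 0, 0, 0, -0.12]
  ]
}}

```text
time_s: 18.9
tcp_pos: [539.4, -26.4, 53.0]
tcp_rot: [-3.137, 0.0, 0.927]
contact_force: [-4.2, 3.8, 3.8]
opening: 34.5
gripper_force: 2.6
```

```bash
python3 -c "
from s import *
stroke([.54,.57,.6])
"
```

```text
t 18.9 tcp [539.4 -26.4  53. ] rpy [-3.1  0.   0.9] F [-4.2  3.8  3.8] open 34.485537764511164
d [ 232.6 -238.1   27. ] w [-0.  -0.  -1.4] dist 334.0
q tool 0.451 radius 129.7 yaw q 0.482 F [-4.2  3.8  3.8] z 52.974126995614355
0.54 [-0.182, 11.516, -0.077, -0.004, 0.0, -0.058]
0.57 [0.103, 15.406, -0.095, -0.004, 0.0, -0.088]
0.6 [0.505, 19.285, -0.113, -0.004, 0.0, -0.118]
```

Call:
{"op": "apply_moves", "data": {
  "rows": [
    [0, 4, 0, 0, 0, -0.03],
    [0, 8, 0, 0, 0, -0.06],
    [0.3, 12, 0, 0, 0, -0.09],
    [0.5, 16, 0, 0, 0, -0.12],
    [0.5, 16, 0, 0, 0, -0.12]
  ]
}}

```text
time_s: 19.52
tcp_pos: [552.1, -35.6, 52.9]
tcp_rot: [-3.136, -0.0, 1.047]
contact_force: [-5.2, 3.7, 4.3]
opening: 34.0
gripper_force: 3.2
```

```bash
python3 -c "
from s import *
stroke([.54,.57,.6,0])
"
```

```text
t 19.52 tcp [552.1 -35.6  52.9] rpy [-3.1 -0.   1. ] F [-5.2  3.7  4.3] open 34.01382058027441
d [ 261.  -224.    27.1] w [-0.  -0.  -1.3] dist 345.0
q tool 0.572 radius 129.8 yaw q 0.602 F [-5.2  3.7  4.3] z 52.88318220304707
0.54 [0.007, -4.149, -0.094, -0.006, 0.0, 0.062]
0.57 [-0.176, -0.254, -0.115, -0.006, 0.0, 0.032]
0.6 [-0.243, 3.646, -0.137, -0.006, -0.0, 0.002]
0 [22.609, -69.712, 0.269, -0.005, 0.002, 0.602]
```

Call:
{"op": "apply_moves", "data": {
  "rows": [
    [0, 1, 0, 0, 0, 0],
    [0, 2, 0, 0, 0, 0],
    [0, 3, 0, 0, 0, 0],
    [0, 3.5, 0, 0, 0, 0],
    [0, 3.5, 0, 0, 0, 0]
  ]
}}

```text
time_s: 20.15
tcp_pos: [554.5, -37.5, 52.9]
tcp_rot: [-3.135, 0.001, 1.047]
contact_force: [-6.7, 3.2, 5.8]
opening: 33.9
gripper_force: 3.6
```

```bash
python3 -c "
from s import *
stroke([.6,0])
"
```

```text
t 20.15 tcp [554.5 -37.5  52.9] rpy [-3.1  0.   1. ] F [-6.7  3.2  5.8] open 33.87031810079732
d [ 261.5 -227.1   27.1] w [-0.  -0.  -1.3] dist 347.0
q tool 0.595 radius 130.2 yaw q 0.602 F [-6.7  3.2  5.8] z 52.887938013012516
0.6 [0.226, 0.594, -0.116, -0.006, 0.001, 0.002]
0 [23.065, -72.767, 0.333, -0.006, 0.003, 0.602]
```

Call:
{"op": "apply_moves", "data": {
  "rows": [
    [1.5, -19.4, 0, 0, 0, 0.15],
    [5.8, -38.4, 0, 0, 0, 0.3],
    [13, -56.5, 0, 0, 0, 0.45],
    [23, -74.5, 0, 0, 0, 0.6],
    [23, -74.5, 0, 0, 0, 0.6]
  ]
}}

```text
time_s: 20.78
tcp_pos: [503.6, 19.6, 53.1]
tcp_rot: [-3.141, 0.001, 0.45]
contact_force: [-0.8, 0.3, -0.6]
opening: 34.4
gripper_force: 0.0
```

Call:
{"op": "apply_moves", "data": {
  "rows": [
    [0, 0, 0, 0, 0, 0],
    [0, 0, 0, 0, 0, 0],
    [0, 0, 0, 0, 0, 0],
    [0, 0, 0, 0, 0, 0],
    [0, 0, 0, 0, 0, 0]
  ]
}}

```text
time_s: 21.4
tcp_pos: [504.3, 18.1, 53.3]
tcp_rot: [3.142, -0.0, 0.446]
contact_force: [-0.5, -0.2, -0.2]
opening: 34.1
gripper_force: 0.0
```

```bash
python3 -c "
from s import *
stroke([0,.12,.24,.36,.48,.6])
save(look('top',58),'top5.png')
"
```

```text
t 21.4 tcp [504.3  18.1  53.3] rpy [ 3.1 -0.   0.4] F [-0.5 -0.2 -0.2] open 34.13022608324103
d [ 108.5 -263.5   26.3] w [ 0.  -0.  -1.9] dist 286.0
q tool 0.009 radius 129.2 yaw q 0.001 F [-0.5 -0.2 -0.2] z 53.29316461550258
0 [-0.772, -1.207, 0.293, 0.0, -0.0, 0.001]
0.12 [0.15, 14.357, 0.293, 0.0, -0.0, -0.119]
0.24 [2.929, 29.698, 0.294, 0.0, -0.0, -0.239]
0.36 [7.523, 44.596, 0.294, 0.0, -0.0, -0.359]
0.48 [13.869, 58.837, 0.295, 0.0, -0.0, -0.479]
0.6 [21.873, 72.216, 0.295, 0.0, -0.0, -0.599]
top block 1747 c [ 54.4 269.2] s [218.6  36.5] a 89.9 x [36.4 72.3] y [161.5 377.1] z 58.20286956339896
top dog 195 c [ 54.5 395.4] s [29.1 28.8] a 2.5 x [39.9 69.1] y [380.8 409.8] z 42.69618385813317
top jaw 120 c [ 55.5 153.8] s [16.4 44.7] a 88.5 x [33.1 77.6] y [145.6 162. ] z 48.48048465351991
```

Call:
{"op": "apply_moves", "data": {
  "rows": [
    [0, 8, 0, 0, 0, -0.06],
    [0.5, 14, 0, 0, 0, -0.12],
    [1, 18, 0, 0, 0, -0.15],
    [2, 22, 0, 0, 0, -0.18],
    [2, 22, 0, 0, 0, -0.18]
  ]
}}

```text
time_s: 22.08
tcp_pos: [514.8, 0.0, 53.2]
tcp_rot: [-3.14, 0.001, 0.626]
contact_force: [-3.4, 3.9, 2.1]
opening: 34.4
gripper_force: 2.5
```

```bash
python3 -c "
from s import *
stroke([.2,.25,.3])
"
```

```text
t 22.07 tcp [514.8   0.   53.2] rpy [-3.1  0.   0.6] F [-3.4  3.9  2.1] open 34.425650409493585
d [ 156.1 -260.5   26.6] w [-0.  -0.  -1.7] dist 305.0
q tool 0.171 radius 129.4 yaw q 0.181 F [-3.4  3.9  2.1] z 53.16465649763827
0.2 [-0.563, 3.711, 0.157, -0.002, 0.001, -0.019]
0.25 [-0.28, 10.204, 0.144, -0.002, 0.001, -0.069]
0.3 [0.327, 16.675, 0.13, -0.002, 0.001, -0.119]
```

Call:
{"op": "apply_moves", "data": {
  "rows": [
    [0, 2, 0, 0, 0, -0.02],
    [0, 4, 0, 0, 0, -0.03],
    [0, 6, 0, 0, 0, -0.05],
    [0, 8, 0, 0, 0, -0.06],
    [0, 8, 0, 0, 0, -0.06]
  ]
}}

```text
time_s: 22.7
tcp_pos: [519.0, -5.5, 53.1]
tcp_rot: [-3.138, 0.001, 0.687]
contact_force: [-4.6, 6.3, 4.4]
opening: 34.0
gripper_force: 3.6
```

```bash
python3 -c "
from s import *
stroke([.25,.3])
"
```

```text
t 22.7 tcp [519.   -5.5  53.1] rpy [-3.1  0.   0.7] F [-4.6  6.3  4.4] open 33.959536908857686
d [ 171.9 -257.5   26.9] w [-0.  -0.  -1.6] dist 311.0
q tool 0.225 radius 129.4 yaw q 0.242 F [-4.6  6.3  4.4] z 53.12962522985631
0.25 [-0.628, 3.24, 0.119, -0.004, 0.001, -0.008]
0.3 [-0.413, 9.736, 0.096, -0.004, 0.001, -0.058]
```

Call:
{"op": "apply_moves", "data": {
  "rows": [
    [0, 1, 0, 0, 0, -0.01],
    [0, 2, 0, 0, 0, -0.02],
    [0, 4, 0, 0, 0, -0.03],
    [0, 5, 0, 0, 0, -0.04],
    [0, 5, 0, 0, 0, -0.04]
  ]
}}

```text
time_s: 23.32
tcp_pos: [522.0, -9.1, 53.1]
tcp_rot: [-3.138, 0.001, 0.727]
contact_force: [-4.7, 6.4, 4.4]
opening: 34.6
gripper_force: 3.9
```

```bash
python3 -c "
from s import *
stroke([.25,.3])
"
```

```text
t 23.32 tcp [522.   -9.1  53.1] rpy [-3.1  0.   0.7] F [-4.7  6.4  4.4] open 34.599086447345435
d [ 182.2 -255.    27. ] w [-0.  -0.  -1.6] dist 315.0
q tool 0.261 radius 129.4 yaw q 0.282 F [-4.7  6.4  4.4] z 53.09077710800216
0.25 [-0.607, -1.456, 0.097, -0.004, 0.001, 0.032]
0.3 [-0.653, 5.043, 0.071, -0.004, 0.001, -0.018]
```

Call:
{"op": "apply_moves", "data": {
  "rows": [
    [0, 1, 0, 0, 0, -0.01],
    [0, 2, 0, 0, 0, -0.02],
    [0, 4, 0, 0, 0, -0.03],
    [0, 5, 0, 0, 0, -0.04],
    [0, 5, 0, 0, 0, -0.04]
  ]
}}

```text
time_s: 23.95
tcp_pos: [525.2, -12.7, 53.1]
tcp_rot: [-3.137, 0.001, 0.767]
contact_force: [-5.3, 6.6, 5.0]
opening: 34.1
gripper_force: 4.0
```

```bash
python3 -c "
from s import *
stroke([.3,.35])
"
```

```text
t 23.95 tcp [525.2 -12.7  53.1] rpy [-3.1  0.   0.8] F [-5.3  6.6  5. ] open 34.1196475192675
d [ 192.5 -252.3   27.1] w [-0.  -0.  -1.5] dist 319.0
q tool 0.298 radius 129.4 yaw q 0.322 F [-5.3  6.6  5. ] z 53.089917329776746
0.3 [-0.652, 0.192, 0.089, -0.004, 0.001, 0.022]
0.35 [-0.634, 6.691, 0.061, -0.004, 0.001, -0.028]
```

Call:
{"op": "apply_moves", "data": {
  "rows": [
    [0, 1, 0, 0, 0, -0.01],
    [0, 2, 0, 0, 0, -0.02],
    [0, 3, 0, 0, 0, -0.03],
    [0, 4, 0, 0, 0, -0.03],
    [0, 4, 0, 0, 0, -0.03]
  ]
}}

```text
time_s: 24.58
tcp_pos: [527.8, -15.6, 53.1]
tcp_rot: [-3.137, 0.001, 0.797]
contact_force: [-5.8, 6.5, 5.1]
opening: 33.8
gripper_force: 4.2
```

```bash
python3 -c "
from s import *
stroke([.3,.35])
"
```

```text
t 24.57 tcp [527.8 -15.6  53.1] rpy [-3.1  0.   0.8] F [-5.8  6.5  5.1] open 33.75113059694967
d [ 200.2 -250.3   27.1] w [-0.  -0.  -1.5] dist 322.0
q tool 0.328 radius 129.4 yaw q 0.352 F [-5.8  6.5  5.1] z 53.07726577762099
0.3 [-0.465, -3.674, 0.095, -0.005, 0.001, 0.052]
0.35 [-0.642, 2.823, 0.064, -0.005, 0.001, 0.002]
```

Call:
{"op": "apply_moves", "data": {
  "rows": [
    [0, 1, 0, 0, 0, -0.01],
    [0, 2, 0, 0, 0, -0.02],
    [0, 3, 0, 0, 0, -0.03],
    [0, 4, 0, 0, 0, -0.03],
    [0, 4, 0, 0, 0, -0.03]
  ]
}}

```text
time_s: 25.2
tcp_pos: [530.5, -18.3, 53.1]
tcp_rot: [-3.137, 0.001, 0.827]
contact_force: [-4.9, 7.4, 6.1]
opening: 34.3
gripper_force: 4.3
```

```bash
python3 -c "
from s import *
stroke([.3,.35])
"
```

```text
t 25.2 tcp [530.5 -18.3  53.1] rpy [-3.1  0.   0.8] F [-4.9  7.4  6.1] open 34.284172869535276
d [ 207.8 -248.    27.2] w [-0.  -0.  -1.5] dist 325.0
q tool 0.358 radius 129.4 yaw q 0.382 F [-4.9  7.4  6.1] z 53.08828830131111
0.3 [-0.194, -7.564, 0.126, -0.005, 0.001, 0.082]
0.35 [-0.564, -1.075, 0.094, -0.005, 0.001, 0.032]
```

Call:
{"op": "apply_moves", "data": {
  "rows": [
    [0, 1, 0, 0, 0, -0.01],
    [0, 2, 0, 0, 0, -0.02],
    [0, 3, 0, 0, 0, -0.03],
    [0, 4, 0, 0, 0, -0.03],
    [0, 4, 0, 0, 0, -0.03]
  ]
}}

```text
time_s: 25.82
tcp_pos: [533.3, -20.9, 53.1]
tcp_rot: [-3.136, 0.001, 0.857]
contact_force: [-6.4, 5.9, 6.5]
opening: 34.6
gripper_force: 4.5
```

```bash
python3 -c "
from s import *
stroke([.35,.4])
"
```

```text
t 25.82 tcp [533.3 -20.9  53.1] rpy [-3.1  0.   0.9] F [-6.4  5.9  6.5] open 34.62395044370223
d [ 215.3 -245.5   27.2] w [-0.  -0.  -1.4] dist 328.0
q tool 0.388 radius 129.4 yaw q 0.412 F [-6.4  5.9  6.5] z 53.05657504888665
0.35 [-0.361, -4.937, 0.083, -0.005, 0.001, 0.062]
0.4 [-0.603, 1.558, 0.049, -0.005, 0.001, 0.012]
```

Call:
{"op": "apply_moves", "data": {
  "rows": [
    [0, 1, 0, 0, 0, -0.01],
    [0, 2, 0, 0, 0, -0.02],
    [0, 3, 0, 0, 0, -0.03],
    [0, 4, 0, 0, 0, -0.03],
    [0, 4, 0, 0, 0, -0.03]
  ]
}}

```text
time_s: 26.45
tcp_pos: [535.8, -23.1, 53.0]
tcp_rot: [-3.135, 0.001, 0.887]
contact_force: [-7.1, 8.4, 6.8]
opening: 34.0
gripper_force: 5.2
```

```bash
python3 -c "
from s import *
stroke([.4,.45])
"
```

```text
t 26.45 tcp [535.8 -23.1  53. ] rpy [-3.1  0.   0.9] F [-7.1  8.4  6.8] open 34.0009702168761
d [ 222.7 -242.2   27.5] w [-0.  -0.  -1.4] dist 330.0
q tool 0.414 radius 129.4 yaw q 0.442 F [-7.1  8.4  6.8] z 53.006927884306144
0.4 [-0.538, -1.788, 0.019, -0.007, 0.001, 0.042]
0.45 [-0.651, 4.71, -0.024, -0.007, 0.001, -0.008]
```

Call:
{"op": "apply_moves", "data": {
  "rows": [
    [0, 0.5, 0, 0, 0, 0],
    [0, 1, 0, 0, 0, 0],
    [0, 1.5, 0, 0, 0, 0],
    [0, 2, 0, 0, 0, 0],
    [0, 2, 0, 0, 0, 0]
  ]
}}

```text
time_s: 27.08
tcp_pos: [536.9, -24.3, 53.0]
tcp_rot: [-3.134, 0.001, 0.887]
contact_force: [-8.6, 7.0, 8.2]
opening: 34.3
gripper_force: 5.7
```

```bash
python3 -c "
from s import *
stroke([.4,0])
"
```

```text
t 27.07 tcp [536.9 -24.3  53. ] rpy [-3.1  0.   0.9] F [-8.6  7.   8.2] open 34.25529480123075
d [ 223.  -243.7   27.6] w [-0.  -0.  -1.4] dist 331.0
q tool 0.426 radius 129.6 yaw q 0.442 F [-8.6  7.   8.2] z 52.98452257593371
0.4 [-0.285, -3.365, 0.01, -0.008, 0.001, 0.042]
0 [12.118, -53.507, 0.375, -0.007, 0.003, 0.442]
```

Call:
{"op": "apply_moves", "data": {
  "rows": [
    [0, 0.5, 0, 0, 0, 0],
    [0, 1, 0, 0, 0, 0],
    [0, 1.5, 0, 0, 0, 0],
    [0, 1.5, 0, 0, 0, 0],
    [0, 1.5, 0, 0, 0, 0]
  ]
}}

```text
time_s: 27.7
tcp_pos: [537.7, -25.3, 53.0]
tcp_rot: [-3.134, 0.001, 0.887]
contact_force: [-8.6, 7.6, 9.7]
opening: 34.5
gripper_force: 6.0
```

```bash
python3 -c "
from s import *
stroke([.4,0])
"
```

```text
t 27.7 tcp [537.7 -25.3  53. ] rpy [-3.1  0.   0.9] F [-8.6  7.6  9.7] open 34.50681571437152
d [ 223.2 -244.9   27.6] w [-0.  -0.  -1.4] dist 333.0
q tool 0.435 radius 129.8 yaw q 0.442 F [-8.6  7.6  9.7] z 52.951279625116506
0.4 [-0.093, -4.602, -0.011, -0.008, 0.002, 0.042]
0 [12.312, -54.743, 0.377, -0.008, 0.003, 0.442]
```

The kink is clear. The pull rose slowly to about 9 N, then passed 11 N with the pad force climbing six times faster, at lever about 0.36–0.40 and well short of the click. The lever has gone hard, so I return it to rest.

Call:
{"op": "apply_moves", "data": {
  "rows": [
    [1, -14, 0, 0, 0, 0.11],
    [3, -28, 0, 0, 0, 0.22],
    [7, -42, 0, 0, 0, 0.33],
    [12, -56, 0, 0, 0, 0.44],
    [12, -56, 0, 0, 0, 0.44]
  ]
}}

```text
time_s: 28.32
tcp_pos: [505.2, 17.0, 53.3]
tcp_rot: [3.141, -0.0, 0.448]
contact_force: [0.0, -0.9, 1.0]
opening: 34.1
gripper_force: 0.0
```

Call:
{"op": "apply_moves", "data": {
  "rows": [
    [0, 0, 0, 0, 0, 0],
    [0, 0, 0, 0, 0, 0],
    [0, 0, 0, 0, 0, 0],
    [0, 0, 0, 0, 0, 0],
    [0, 0, 0, 0, 0, 0]
  ],
  "grip": 0.1
}}

```text
time_s: 28.95
tcp_pos: [505.3, 16.6, 53.3]
tcp_rot: [3.142, -0.0, 0.446]
contact_force: [-0.1, 0.2, -0.7]
opening: 47.3
gripper_force: 0.0
```

```bash
python3 -c "
from s import *
stroke([0])
look('top',58)
"
```

```text
t 28.95 tcp [505.3  16.6  53.3] rpy [ 3.1 -0.   0.4] F [-0.1  0.2 -0.7] open 47.27113908544928
d [ 108.2 -265.3   26.3] w [ 0.  -0.  -1.9] dist 288.0
q tool 0.024 radius 129.0 yaw q 0.001 F [-0.1  0.2 -0.7] z 53.291504485140884
0 [-1.009, -3.041, 0.291, 0.0, -0.0, 0.001]
top block 1742 c [ 54.5 269.1] s [ 36.7 218.3] a 0.0 x [36.4 72.3] y [162.5 376.9] z 58.05451989182728
top dog 192 c [ 54.5 395.4] s [28.9 29.1] a 1.7 x [40.1 69.3] y [380.9 409.9] z 42.72845784644943
top jaw 129 c [ 54.6 153.4] s [46.1 16. ] a 0.4 x [32.3 77.6] y [145.5 161.4] z 48.56849870896599
```

Now to rise clear and check from the top camera.

Call:
{"op": "apply_moves", "data": {
  "rows": [
    [0, -2, 0, 0, 0, 0],
    [0, -2, -40, 0, 0, 0],
    [0, -2, -80, 0, 0, 0],
    [0, -2, -120, 0, 0, 0],
    [0, -2, -120, 0, 0, 0]
  ]
}}

```text
time_s: 29.62
tcp_pos: [506.3, 18.9, 175.9]
tcp_rot: [3.141, -0.006, 0.446]
contact_force: [-0.7, -0.2, 0.4]
opening: 47.4
gripper_force: 0.0
```

Call:
{"op": "apply_moves", "data": {
  "rows": [
    [-40, 0, -30, 0, 0, 0],
    [-80, 0, -50, 0, 0, 0],
    [-80, 0, -50, 0, 0, 0],
    [-80, 0, -50, 0, 0, 0],
    [-80, 0, -50, 0, 0, 0]
  ]
}}

```text
time_s: 30.25
tcp_pos: [432.5, -15.6, 222.6]
tcp_rot: [3.141, 0.002, 0.447]
contact_force: [0.1, 0.0, 1.2]
opening: 47.1
gripper_force: 0.0
```

```bash
python3 - <<'E'
from s import *
c=eyes.read_camera("top");P=cloud(c);b=cv2.imread('pics/top0.png')
for n,c in(("top",c),("wrist",eyes.read_camera("wrist"))):
    P=cloud(c);m=(np.hypot(P[...,0]-503,P[...,1]-19)<45)&(P[...,2]>85)&(P[...,2]<108)&(c["depth"]>0)
    if m.sum()>10:print(n,m.sum(),cv2.minAreaRect(P[m][:,:2].astype(np.float32)))
    a=cv2.cvtColor(c["color"],cv2.COLOR_RGB2BGR)
    if n=="top": A=a[60:300,110:480]
    else: B=a
A=cv2.resize(A,None,fx=1.6,fy=1.6);B=cv2.resize(B,None,fx=.35,fy=.35)
can=np.zeros((max(A.shape[0],B.shape[0]),A.shape[1]+B.shape[1],3),np.uint8);can[:A.shape[0],:A.shape[1]]=A;can[:B.shape[0],A.shape[1]:]=B
cv2.imwrite("pics/end.png",can)
E
```

```text
t 30.25 tcp [432.5 -15.6 222.6] rpy [3.1 0.  0.4] F [0.1 0.  1.2] open 47.08466879056341
d [ 188.4 -262.9  195.1] w [-0.   0.  -1.9] dist 378.0
top 113 ((503.9222106933594, 15.780776023864746), (22.326772689819336, 21.538679122924805), 83.439697265625)
wrist 578 ((505.94195556640625, 16.0904541015625), (23.11123275756836, 23.24681854248047), 49.63082504272461)
```

View pics/end.png

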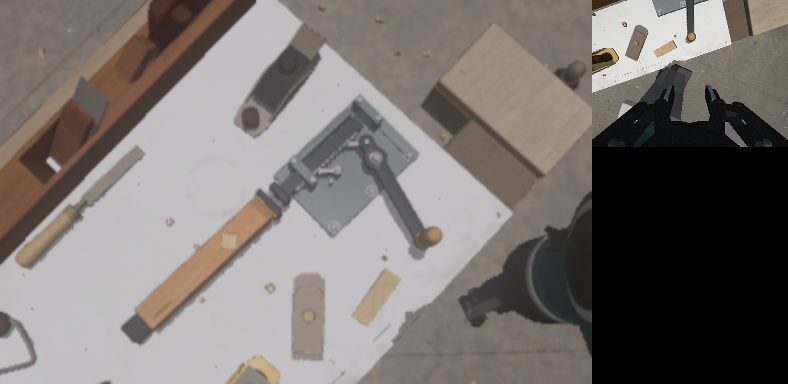

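```bash
python3 - <<'E'
from s import *
for n in("top","wrist","top","wrist"):
    c=eyes.read_camera(n)
    P=cloud(c);m=(np.hypot(P[...,0]-503,P[...,1]-19)<45)&(P[...,2]>85)&(P[...,2]<108)&(c["depth"]>0)
    print(n,m.sum(),cv2.minAreaRect(P[m][:,:2].astype(np.float32)))
E
```

```text
t 30.35 tcp [432.4 -15.9 222.7] rpy [3.1 0.  0.4] F [-0.8  0.6  0.8] open 47.034404203153095
d [ 188.5 -263.2  195.1] w [-0.   0.  -1.9] dist 378.0
top 113 ((503.9298095703125, 15.848175048828125), (21.716379165649414, 21.887243270874023), 87.90835571289062)
wrist 573 ((505.85540771484375, 15.888455390930176), (22.82450294494629, 22.73946762084961), 71.24642944335938)
top 116 ((503.991455078125, 15.331270217895508), (22.229875564575195, 21.991024017333984), 84.02664947509766)
wrist 570 ((505.7640075683594, 15.756681442260742), (22.925716400146484, 22.751113891601562), 69.5733413696289)
```

The block is seated between jaw and dog, the lever is back near rest (about 0.03 rad) and stable, and the other tools are where they started.

```bash
python3 -c "
from bench import r
print(r.finish_job())"
```

```text
the job is handed in; nothing more can be done
None
```

The beech block lies flat and in line between jaw and dog, clamped by four full strokes; the fifth went hard at about 11 N, so I let the lever back (resting at about 0.03 rad), left the other tools untouched and handed the job in; no verdict was shown.

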